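# Close a test card in the hand press

## Task

Slide the flat white test card along its channel, away from the robot, until its far edge is home against the stop under the press's clamping foot. Then lift the lever's lockout collar, push the lever away from the robot past the gate to its far position, and let the collar drop fully so that the lever is locked there, clear of your hand. Do not disturb the bottle, jar and swab bin standing around.

Things in the scene. Friction and masses are not known exactly. Their poses are not given: they have to be found in the camera images.
- press: grey bench hand press, fixed, base plate 310 x 380 x 20 mm. Origin: centre of the plate's underside; x points away from the robot, y left, z up. Card channel along x, centred at y=+75 mm: floor (plate top) at z=20 mm, side rails 7 mm high and 95 mm apart, x=-150 to +125. Stop face at x=+120, 10 mm high. Lever at y=-70 mm, leaning towards the robot
- guard_bar (a point): middle of a level steel guard bar 16 mm thick that spans the whole press along its y at (35, 0, 325) mm in the press frame, on posts at y=-180 and +180 mm. It hangs over the work, so a tool must come in under it, leaning back towards the robot
- pivot (a point): axis of the lever's pivot, at (60, -70, 75) mm in the press frame; the lever turns about the press's y axis. Two dark gate plates, 8 mm thick, stand 24 mm either side of the lever's middle plane and reach at most 97 mm from the pivot. The 20 mm shaft goes on from here over the channel (height 75 mm); the rubber foot beyond it hangs 10 mm or more over the card at first and ends just above it
- collar_grip (a point): middle of the lockout collar's grip: plain metal barrel 34 mm across, 30 mm long, round the lever, 115 mm from the pivot when down; a 25 mm thick sleeve below it carries a cross-pin. Frame: z up along the lever from the pivot, y along the pivot axis. Above the barrel the 16 mm rod goes on to a black knob 30 mm across, its end 163 mm from the pivot (48 mm above this point when the collar is down)
- lever (a joint): angle of the lever, rad. 0: leaning 42 degrees from vertical towards the robot (near notch). 0.419: far end, leaning 18 degrees towards the robot. With the collar down the gate blocks it at about 0.065; with the collar raised by more than 10 mm it can pass; from about 0.355 on the collar can drop into the far notch. Stays where it is left; takes about 5 N at the collar
- collar (a joint): lift of the collar along the lever, m: 0 down, 0.015 fully raised. A spring pulls it down with about 3 N at 0 and 7 N fully raised; if let go between the notches its pin rides on the gate at about 0.009
- card_mid (a point): centre (half-way up) of the loose flat white card, 150 (x, along the channel) x 90 x 5 mm, 100 g, lying on the channel floor, which is slippery to it (the card's sides have 2.5 mm play); its top is 25 mm above the table
- card_home (a point): where the card's centre is when its far edge touches the stop: (45, 75, 22.5) mm in the press frame, axes as the press
- pump_bottle: white pump bottle, 72 mm across, 211 mm high; origin under its centre. Bystander
- jar: clear jar with red lid, 68 mm across, 85 mm high; origin under its centre. Bystander
- swab_bin: open white bin 110 x 130 x 100 mm with upright paper sachets to about 185 mm; origin under its centre. Bystander
Things that resemble listed ones, but are neither listed nor needed, are in the scene too. Of the things shaped like the part that bears card_mid, the white one is meant.

How it is judged (in metres and radians):
On the way, in this order (a step that is already met when the one before it is completed fails the run):
1. the card's far edge is home against the stop (within 6 mm), the lever still in its near notch (x of card_mid in the frame of card_home above -0.006 m and value of joint lever below 0.1 rad), for 0.2 s.
2. the collar is lifted clear of the gate (value of joint collar above 0.0085 m), for 0.1 s.
At the end, for the whole second after the job is handed in: The card lies in the channel with its far edge within 6 mm of the stop, the lever is beyond the gate in its far notch (joint over 0.335 rad) and at rest, and the collar has dropped (joint under 3 mm) so that it locks the lever (x of card_mid in the frame of card_home above -0.006 m and distance between card_mid and card_home below 0.01 m and value of joint lever above 0.335 rad and value of joint collar below 0.003 m and velocity of joint lever between -0.05 and 0.05 rad/s); the robot touches nothing.
It fails at once if the bottle, jar or bin is shoved more than 40 mm or knocked over (distance of any of pump_bottle, jar, swab_bin from where it was at the start of the episode above 0.04 m or angle between any of pump_bottle, jar, swab_bin's own z axis and vertical above 0.5 rad).
It also fails if it takes over 53 s, if anything falls off the work surface, if the arm or the gripper's body presses on something with over 40 N, if the wrist force passes 120 N, or if a joint passes its speed limit or range.

## Robot

A 6-joint arm with a two-finger parallel gripper is mounted at the origin on the work surface. World frame = base frame: x ahead of the robot, y to its left, z up, the work surface at z = 0. Lengths are in mm, angles in degrees, forces in N, time in s.
With the tool pointing down it reaches from about 350 to 850 mm from the base axis. Payload 8.1 kg.
Tool frame: the origin (TCP) lies on the centre line of the jaws, within the pads' length; the fingertips stand 19 mm ahead of it and the grasp point (between the pads) is the TCP; z points along the fingers, y is the direction in which the jaws open and shut (so a half turn about z gives the same grasp; the last joint's range is limited). The gripper opens to 85 mm and grips with 20 to 120 N. Pads are 22 mm wide; open, the fingers measure 114 mm over their backs; the gripper's body (76 mm by 85 mm) begins 54 mm behind the grasp point. The pads swing forward as they close: fully open they stand 13 mm farther back than shut.
Start: joints at [-68.606, 7.471, 85.268, -0, 87.261, -4.893], TCP at [265.743, -537.946, 250.292] pointing down, gripper open.
Joint ranges: [-169.43, 169.43], [-51.17, 129.36], [1.28, 143.12], [-76.62, 256.62], [0, 156.53], [-152.29, 152.29]. Speed limits (degrees/s): [136.94, 136.94, 159.86, 180, 180, 180].

## Interface

Orientations are given as [roll, pitch, yaw] about the fixed x, y, z axes, in that order (R = Rz(yaw) Ry(pitch) Rx(roll)).
In Python, from bench import r, viewer gives the robot as it stands.
- The arm moves only by the tool carry_out, never from a script. Its argument "commands" is a list that holds one entry, the list of rows, each a list of 7 numbers: the finger opening in mm, from 0 to 85.4, then the shift along the tool's x, y, z in mm, then the turn, a rotation vector about the tool's x, y, z in degrees. A call has 1 to 5 rows; each row is the pose to reach, as a shift and turn from the pose commanded when the call began, along the tool's axes at that moment; what a row does not reach only later rows make up. A row lasts 1/8 s, in which the tool goes at most 62.5 mm and 10.7 degrees, less where a joint would pass 70% of its speed; a pose out of reach is approached as far as the arm can. A call with a gripper value outside its range is refused whole. The fingers move at their own pace and stop on an object; "grip_force" is the grip in N (left out, the last holds). Time passes only in rows, so rows that repeat a pose let the fingers close. It gives the time, the measured TCP pose, the force and the opening at its end, in the units of the state.
- r.sense(): the state, without advancing time (a new reading comes with each control period).
- viewer.snapshot(name): name is "side" or "top" or "wrist"; returns the picture (480x640x3 uint8, red, green, blue); there is no depth.
- viewer.calibration(name): a dict with "camera_matrix" (3x3 intrinsics, pixels), "rvec" (rotation vector, rad) and "tvec" (3), from world to camera coordinates, as OpenCV has them. Camera axes: x right, y down, z forward; pixel columns grow to the right and rows downward; lengths in mm; the calibration is good to about 2 mm. A picture is of the moment at which its call begins: read the wrist's pose just before it. calibration takes no time and is no camera call; for the wrist camera it gives the pose at the moment of the call.
- r.hand_in(): hands the job in, once; it reports no verdict.
The state is a dict: "time": time; "joint_pos": joint angles; "qd": joint speeds; "joint_efforts": joint torques, N m; "tool_pos": TCP position; "tcp_rot": TCP orientation; "ft_force": force on the tool from outside, world axes, zero at the start; "wrist_torque": the same for the moment, N m; "finger_gap": finger opening in mm.
Only numpy, scipy, OpenCV 4.12 (cv2) and the standard library are available. Lean on these libraries where they do the work, as an engineer would, in place of code of your own. Each camera call takes 0.05 s, during which the arm holds its last target. There are 200 camera calls.

## Working session

There is one attempt and no reset: what is moved stays moved. The work goes in short steps, Python scripts to look and compute and a tool call to move; the robot and the scene stay as the last step left them, time stands still between calls to the robot, and variables do not carry over. Pictures are saved under pics/ and viewed, about 8 in all and at most 12, crops included, and the job is handed in when it is done.

Besides the shell and the picture viewer there is one more tool, called after "Call:" as name(argument=value, ...) on one line, values as JSON. carry_out: Moves the arm, as the interface text tells. Its arguments: {"type":"object","properties":{"commands":{"type":"array","items":{"type":"array","items":{"type":"array","items":{"type":"number"}}}},"grip_force":{"type":"number"}},"required":["commands"]}

```bash
ls; mkdir -p pics; python3 - <<'E'
from bench import r, viewer
import cv2
for n in ("side","top","wrist"):
    im=viewer.snapshot(n); cv2.imwrite(f"pics/{n}0.png",im[:,:,::-1]); c=viewer.calibration(n); print(n,c)
print(r.sense())
E
```

```text
pics
side {'camera_matrix': array([[594.70459375,   0.        , 315.27316269],
       [  0.        , 594.70459375, 240.22638602],
       [  0.        ,   0.        ,   1.        ]]), 'rvec': array([ 2.39324349, -0.54793893,  0.20004516]), 'tvec': array([-501.32906583,  302.79617472, 1678.31614508])}
top {'camera_matrix': array([[487.13311846,   0.        , 318.47229699],
       [  0.        , 487.13311846, 238.16713236],
       [  0.        ,   0.        ,   1.        ]]), 'rvec': array([ 2.16810367, -2.10864235,  0.1742966 ]), 'tvec': array([ -33.49177288,  547.83671497, 1455.94902228])}
wrist {'camera_matrix': array([[338.51636739,   0.        , 321.64288718],
       [  0.        , 338.51636739, 233.05121841],
       [  0.        ,   0.        ,   1.        ]]), 'rvec': array([-2.43158449,  1.51088294,  0.24385168]), 'tvec': array([-598.69659966,  -41.52587437,  381.36879853])}
{'time': 0.15, 'joint_pos': array([-6.86060142e+01,  7.50718904e+00,  8.53172573e+01, -1.98171930e-04,
        8.72609601e+01, -4.89244548e+00]), 'qd': array([ 0.00373042, -0.03740978, -0.25476717,  0.00170108,  0.01974274,
       -0.02285655]), 'joint_efforts': array([ 2.02878706e-03, -5.70064330e+01, -5.01157093e+01, -1.27685676e-04,
        9.61787067e-03, -3.55557734e-05]), 'tool_pos': array([ 265.5899156 , -537.55937996,  249.44216945]), 'tcp_rot': array([-1.79914888e+02, -7.08671823e-03,  2.62864356e+01]), 'ft_force': array([ 0.28917294, -0.22162761,  0.30314442]), 'wrist_torque': array([-0.00592974, -0.02353577, -0.04129406]), 'finger_gap': 85.46531714634501}
```

View pics/side0.png

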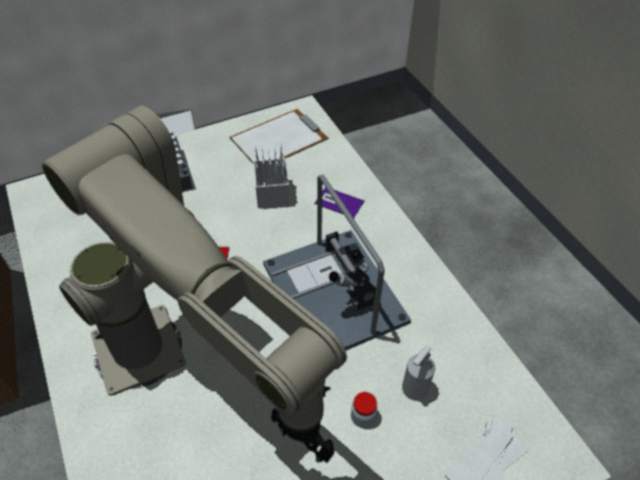

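View pics/top0.png

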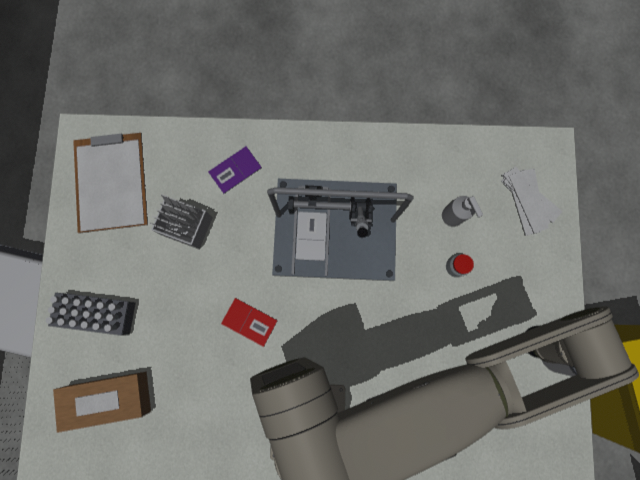

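The top view shows the press plate with corners at about (279,178), (397,183), (395,280) and (273,277). The white card is in the left channel around (311,236), the knob is at (362,232), and the guard bar runs along row ~195. Things that could be mistaken for the card are the red card (250,322), the purple card (235,170), the clipboard sheet (111,183) and the papers (527,200). I choose the white card in the channel at (311,236) and check it in a close crop.

```bash
cat > h.py <<'E'
import numpy as np, cv2
from scipy.spatial.transform import Rotation as Ro
from bench import r, viewer
def cam(n):
    c=viewer.calibration(n); R=cv2.Rodrigues(np.array(c["rvec"],float))[0]
    return np.array(c["camera_matrix"]),R,np.array(c["tvec"],float).reshape(3)
def ray(c,uv):
    K,R,t=c; d=R.T@np.linalg.solve(K,[*uv,1.]); return -R.T@t,d/np.linalg.norm(d)
def plane(c,uv,z):
    o,d=ray(c,uv); return o+d*(z-o[2])/d[2]
def proj(c,P):
    K,R,t=c; p=K@(R@np.array(P,float)+t); return p[:2]/p[2]
def tri(*a):
    A=np.zeros((3,3));b=np.zeros(3)
    for c,uv in a:
        o,d=ray(c,uv); M=np.eye(3)-np.outer(d,d); A+=M;b+=M@o
    x=np.linalg.solve(A,b); return x,[round(float(np.linalg.norm(proj(c,x)-uv)),1) for c,uv in a]
E
python3 - <<'E'
from h import *
im=cv2.imread("pics/top0.png"); s=cv2.imread("pics/side0.png")
a=cv2.resize(im[165:295,255:425],None,fx=4,fy=4,interpolation=cv2.INTER_CUBIC)
cv2.imwrite("pics/top0c.png",a)
c=cam("top")
for n,uv in dict(nl=(273,277),fl=(279,178),fr=(397,183),nr=(395,280),card=(311,236),knob=(362,232),bottle=(460,210),jar=(462,265)).items():
    print(n,plane(c,uv,20).round(0))
E
```

```text
nl [427. 119.  20.]
fl [743. 113.  20.]
fr [ 738. -264.   20.]
nr [ 428. -258.   20.]
card [559.   5.  20.]
knob [ 576. -154.   20.]
bottle [ 655. -463.   20.]
jar [ 481. -466.   20.]
```

View pics/top0c.png

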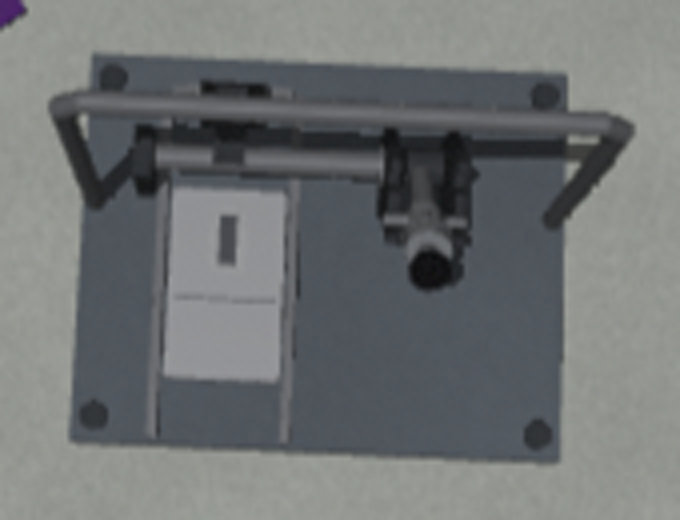

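The crop confirms one white card with a grey print mark lying between the channel rails. Its near edge runs from crop (163,376) to (278,382), and the lever knob is at crop (431,270). Next I zoom in on the side view to triangulate.

```bash
python3 - <<'E'
from h import *
s=cv2.imread("pics/side0.png")
cv2.imwrite("pics/side0c.png",cv2.resize(s[165:350,255:420],None,fx=4,fy=4,interpolation=cv2.INTER_CUBIC)[:600])
E
```

```text
(no output)
```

View pics/side0c.png

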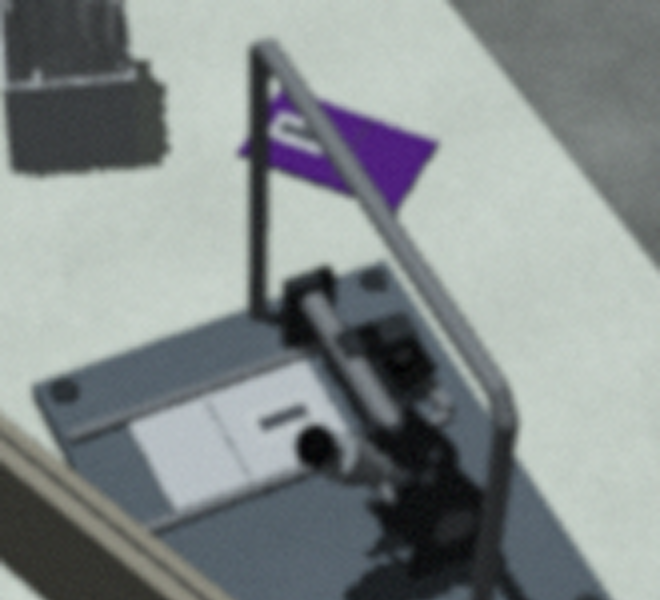

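The side crop shows the card's near corners at (130,425) and (176,511), the knob at (318,447), and the bar ends at (265,45) and (505,395).

```bash
python3 - <<'E'
from h import *
T=cam("top");S=cam("side")
t=lambda u,v:(T,np.array([u/4+255-.4,v/4+165-.4])); s=lambda u,v:(S,np.array([u/4+255-.4,v/4+165-.4]))
P={}
for n,a,b in [("plate nl",(70,441),(34,387)),("plate fl",(93,53),(388,262)),("card nl",(163,376),(130,425)),("card nr",(278,382),(176,511)),("card fl",(170,186),(302,360)),("knob",(431,270),(318,447)),("barL",(68,97),(265,45)),("barR",(618,121),(505,395))]:
    x,e=tri(t(*a),s(*b)); print(n,x.round(1),e)
C={k:plane(*t(*v),20) for k,v in dict(fl=(93,53),fr=(567,73),nr=(558,462),nl=(70,441)).items()}
o=sum(C.values())/4
yaw=np.degrees(np.arctan2(*(C['fl']+C['fr']-C['nl']-C['nr'])[[1,0]])); y2=np.degrees(np.arctan2(*(C['fl']+C['nl']-C['fr']-C['nr'])[[1,0]]))-90
print({k:v.round(1) for k,v in C.items()},o.round(1),yaw,y2)
R=Ro.from_euler('z',(yaw+y2)/2,degrees=True).as_matrix(); o[2]=0
inv=lambda p:(R.T@(p-o)).round(1)
for n,v in dict(nl=(163,376),nr=(278,382),fl=(170,186),fr=(285,191)).items(): print("card",n,inv(plane(*t(*v),25)))
print("knob press",inv(tri(t(431,270),s(318,447))[0]), "pred knob end",[60-163*np.sin(np.radians(42)),-70,75+163*np.cos(np.radians(42))])
for n,p in dict(pivot=(60,-70,75),grip=(60-115*np.sin(np.radians(42)),-70,75+115*np.cos(np.radians(42)))).items(): print(n,(R@p+o).round(1))
E
```

```text
plate nl [434.5 122.7  10.9] [0.0, 0.0]
plate fl [746.5 117.8   9.1] [0.1, 0.1]
card nl [486.1  52.1  16.3] [0.1, 0.1]
card nr [483.8 -37.5  18.2] [0.1, 0.1]
card fl [636.2  52.2  15.3] [0.6, 0.6]
knob [ 545.7 -140.1  187.1] [0.1, 0.1]
barL [626.9 105.3 315.8] [0.7, 0.7]
barR [ 619.  -244.3  325.4] [0.6, 0.6]
{'fl': array([743.8, 116.8,  20. ]), 'fr': array([ 738.2, -261.7,   20. ]), 'nr': array([ 427.9, -255.3,   20. ]), 'nl': array([433.6, 121.9,  20. ])} [585.9 -69.6  20. ] -1.0600946162930958 -0.8622836117215371
card nl [-102.4  119.5   25. ]
card nr [-103.    30.3   25. ]
card fl [ 48.1 121.8  25. ]
card fr [48.2 31.2 25. ]
knob press [-39.  -71.1 187.1] pred knob end [np.float64(-49.06828883649389), -70, np.float64(196.13260655281528)]
pivot [ 644.7 -140.6   75. ]
grip [ 567.8 -139.3  160.5]
```

Measured positions agree with the text. The press origin is at (586,-70) with yaw -1°. The card's near edge is at press x=-103, so it must travel about 73 mm. The knob centre in the press frame is (-39,-71,187), against an expected (-40,-70,187). I'll drag the card from above with closed fingers, leaning back.

```bash
cat >> h.py <<'E'
O=np.array([586.,-69.6,0]); RP=Ro.from_euler('z',-0.96,degrees=True)
def go(press, lean):
    "shift (mm) and turn (deg) in present tool axes to bring TCP to a press-frame point at a lean"
    s=r.sense(); R0=Ro.from_euler('xyz',s["tcp_rot"],degrees=True); t=np.radians(lean)
    z=np.array([np.sin(t),0,-np.cos(t)]); y=np.array([0,-1.,0])
    R1=RP*Ro.from_matrix(np.c_[np.cross(y,z),y,z])
    d=R0.inv().apply(RP.apply(press)+O-s["tool_pos"]); w=(R0.inv()*R1).as_rotvec(degrees=True)
    print("t",round(s["time"],2),"now",s["tool_pos"].round(1),"press",RP.inv().apply(s["tool_pos"]-O).round(1),"F",s["ft_force"].round(1),"gap",round(s["finger_gap"],1),"J",s["joint_pos"].round(0))
    print("  shift",d.round(1),np.linalg.norm(d).round(0),"turn",w.round(1),np.linalg.norm(w).round(0))
E
python3 - <<'E'
from h import *
go([-130,75,150],35)
E
```

```text
t 0.15 now [ 265.6 -537.6  249.4] press [-312.5 -473.3  249.4] F [ 0.3 -0.2  0.3] gap 85.5 J [-69.   8.  85.  -0.  87.  -5.]
  shift [ 413.3 -403.7  100.1] 586.0 turn [-8.4 34.3 26.4] 44.0
```

Call:
carry_out(commands=[[[0,60,-60,10,-2,9,7],[0,110,-110,20,-4,17,13],[0,150,-150,30,-6,26,20],[0,200,-200,30,-8,34,26],[0,220,-215,30,-8,34,26]]])

```text
time: 0.78
tool_pos: [365.6, -249.7, 218.3]
tcp_rot: [-179.6, -34.7, -1.1]
ft_force: [1.3, 0.3, 0.9]
finger_gap: -0.1
```

```bash
python3 - <<'E'
from h import *
go([-130,75,150],35)
E
```

```text
t 0.78 now [ 365.6 -249.7  218.3] press [-217.4 -183.8  218.3] F [1.3 0.3 0.9] gap -0.1 J [-66. -44. 136.  32.  74.  20.]
  shift [  32.6 -258.2  107.3] 282.0 turn [-0.3  0.3 -0.1] 0.0
```

Call:
carry_out(commands=[[[0,10,-50,20,0,0,0],[0,15,-110,40,0,0,0],[0,25,-170,60,0,0,0],[0,30,-220,80,0,0,0],[0,32,-258,107,0,0,0]]])

```text
time: 1.4
tool_pos: [459.8, 5.9, 181.3]
tcp_rot: [-179.9, -33.6, -0.6]
ft_force: [1.7, 0.1, -0.0]
finger_gap: 0.2
```

```bash
python3 - <<'E'
from h import *
go([-130,75,150],35)
go([-75,75,55],35)
E
```

```text
t 1.4 now [459.8   5.9 181.3] press [-127.4   73.4  181.3] F [ 1.7  0.1 -0. ] gap 0.2 J [ -9. -51. 143.   6.  55.  79.]
  shift [-19.5  -1.6  24.6] 31.0 turn [-0.3  1.4  0.3] 1.0
t 1.4 now [459.8   5.9 181.3] press [-127.4   73.4  181.3] F [ 1.7  0.1 -0. ] gap 0.2 J [ -9. -51. 143.   6.  55.  79.]
  shift [-26.3  -1.  134.2] 137.0 turn [-0.3  1.4  0.3] 1.0
```

```bash
python3 - <<'E'
from h import *
go([-75,75,58],20)
E
```

```text
t 1.4 now [459.8   5.9 181.3] press [-127.4   73.4  181.3] F [ 1.7  0.1 -0. ] gap 0.2 J [ -9. -51. 143.   6.  55.  79.]
  shift [-24.6  -1.  131.7] 134.0 turn [ -0.3 -13.6   0.4] 14.0
```

Call:
carry_out(commands=[[[0,0,0,30,0,-9,0],[0,-10,-1,70,0,-14,0],[0,-20,-1,105,0,-14,0],[0,-25,-1,132,0,-14,0],[0,-25,-1,132,0,-14,0]]])

```text
time: 2.02
tool_pos: [509.5, 5.2, 54.1]
tcp_rot: [-179.9, -19.2, -0.5]
ft_force: [-1.0, 0.1, -0.2]
finger_gap: -0.6
```

```bash
python3 - <<'E'
from h import *
go([-75,75,49],20)
im=viewer.snapshot("side"); cv2.imwrite("pics/side1.png",im[...,::-1])
im=viewer.snapshot("wrist"); cv2.imwrite("pics/wrist1.png",im[...,::-1])
E
```

```text
t 2.02 now [509.5   5.2  54.1] press [-77.7  73.5  54.1] F [-1.   0.1 -0.2] gap -0.6 J [ -7. -12. 128.   3.  45.  82.]
  shift [ 0.9 -1.4  5.7] 6.0 turn [-0.3  0.8  0.4] 1.0
```

View pics/wrist1.png

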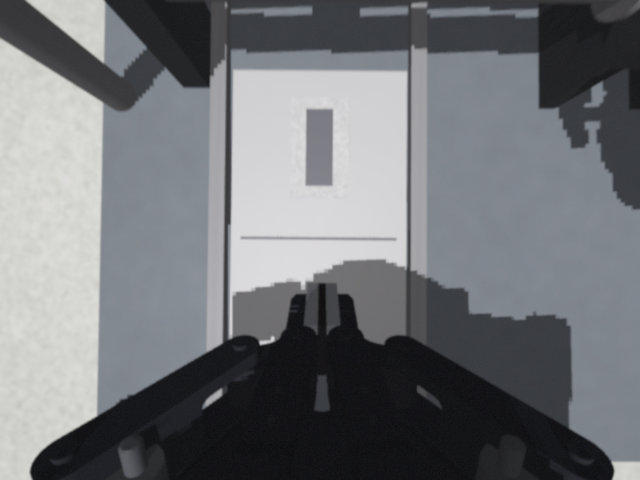

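The wrist picture shows the closed fingertips at (322,290), above the near part of the white card and centred between the rails. The card's far edge is at row 70. I lower gently.

Call:
carry_out(commands=[[[0,-2,0,4,0,0,0],[0,-2,0,5,0,0,0],[0,-2,0,5,0,0,0],[0,-2.5,0,6,0,0,0],[0,-2.5,0,6,0,0,0]]], grip_force=40)

```text
time: 2.75
tool_pos: [511.4, 4.9, 50.8]
tcp_rot: [-179.9, -19.5, -0.5]
ft_force: [-0.5, -0.4, 0.6]
finger_gap: 0.1
```

Call:
carry_out(commands=[[[0,-0.7,0,2,0,0,0],[0,-1,0,3,0,0,0],[0,-1,0,3,0,0,0],[0,-1.2,0,3.5,0,0,0],[0,-1.2,0,3.5,0,0,0]]])

```text
time: 3.38
tool_pos: [511.4, 4.9, 47.1]
tcp_rot: [-179.9, -19.5, -0.5]
ft_force: [-0.3, -1.0, -0.0]
finger_gap: 0.2
```

Call:
carry_out(commands=[[[0,-0.3,0,0.9,0,0,0],[0,-0.3,0,0.9,0,0,0],[0,-0.7,0,1.9,0,0,0],[0,-0.7,0,1.9,0,0,0]]])

```text
time: 3.88
tool_pos: [511.8, 4.8, 45.5]
tcp_rot: [-179.9, -19.6, -0.5]
ft_force: [0.3, -0.1, 3.0]
finger_gap: 0.2
```

Call:
carry_out(commands=[[[0,-0.2,0,0.5,0,0,0],[0,5.4,0,2.5,0,0,0],[0,11.1,0,4.5,0,0,0],[0,18.6,0,7.2,0,0,0],[0,28,0.4,10.6,0,0,0]]])

```text
time: 4.5
tool_pos: [542.4, 4.1, 45.4]
tcp_rot: [-179.9, -19.6, -0.5]
ft_force: [-0.9, -0.0, 5.5]
finger_gap: 0.1
```

```bash
cat >> h.py <<'E'
def card(name):
    im=viewer.snapshot("wrist"); c=cam("wrist"); cv2.imwrite(f"pics/{name}.png",im[...,::-1]); return im,c
E
python3 - <<'E'
from h import *
go([-3,75,45],20)
im=viewer.snapshot("top"); cv2.imwrite("pics/top2.png",cv2.resize(im[165:295,255:425,::-1],None,fx=2,fy=2,interpolation=cv2.INTER_CUBIC))
im=viewer.snapshot("side"); 
a=cv2.resize(im[165:350,255:420,::-1],None,fx=2,fy=2,interpolation=cv2.INTER_CUBIC)
w=viewer.snapshot("wrist"); w=cv2.resize(w[...,::-1],(400,300),interpolation=cv2.INTER_AREA)
b=np.zeros((570,750,3),np.uint8); t=cv2.imread("pics/top2.png"); b[:260,:340]=t; b[:300,350:]=w; b[265:265+305,:330]=a[:305]; cv2.imwrite("pics/m2.png",b)
E
```

```text
t 4.5 now [542.4   4.1  45.4] press [-44.8  73.   45.4] F [-0.9 -0.   5.5] gap 0.1 J [ -6.  -6. 124.   3.  42.  82.]
  shift [39.3 -1.7 14.4] 42.0 turn [-0.2  0.4  0.4] 1.0
```

View pics/m2.png

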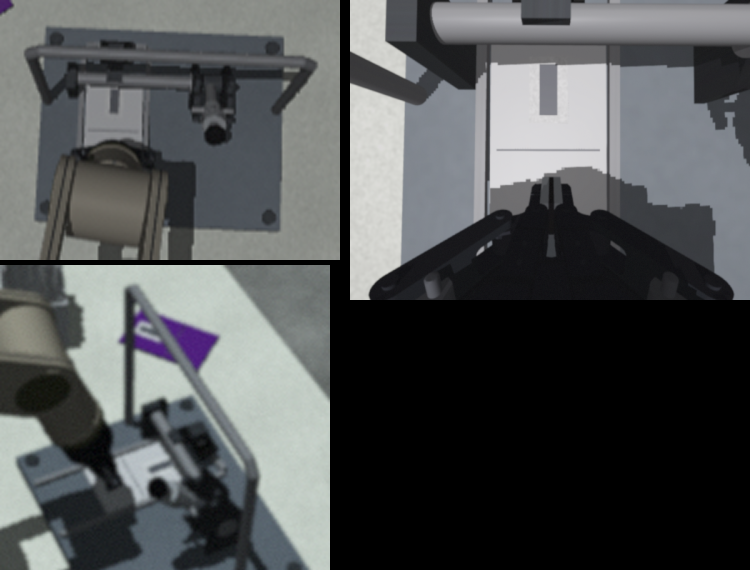

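The card moved with the fingertip: its printed line is still at row 240 of the wrist view. I continue.

Call:
carry_out(commands=[[[0,7,-0.2,2.5,0,0,0],[0,14,-0.4,5,0,0,0],[0,21,-0.6,7.5,0,0,0],[0,28,-0.8,10,0,0,0],[0,34,-1,12.2,0,0,0]]])

```text
time: 5.28
tool_pos: [578.3, 4.8, 45.3]
tcp_rot: [-179.9, -19.6, -0.5]
ft_force: [-2.0, -0.5, 7.7]
finger_gap: 0.0
```

Call:
carry_out(commands=[[[0,2,0,0.7,0,0,0],[0,4,0,1.4,0,0,0],[0,6,0,2.1,0,0,0],[0,7,0,2.5,0,0,0],[0,7,0,2.5,0,0,0]]])

```text
time: 5.9
tool_pos: [585.4, 4.8, 45.3]
tcp_rot: [-179.9, -19.6, -0.5]
ft_force: [-1.6, -0.1, 8.4]
finger_gap: 0.1
```

```bash
python3 - <<'E'
from h import *
go([-3,75,45],20)
w=viewer.snapshot("wrist");c=cam("wrist");cv2.imwrite("pics/w3.png",w[...,::-1])
# printed line on the card: dark row between rails, vs its place in the pre-drag picture
g=w.mean(2); 
for x in (270,300,360): 
    col=g[150:275,x]; print(x,150+int(np.argmin(cv2.GaussianBlur(col.reshape(-1,1),(1,1),0))),col.min().round(),np.median(col))
E
```

```text
t 5.9 now [585.4   4.8  45.3] press [-1.8 74.3 45.3] F [-1.6 -0.1  8.4] gap 0.1 J [ -6.   1. 117.   3.  42.  83.]
  shift [-1.2 -0.7 -0.1] 1.0 turn [-0.2  0.4  0.4] 1.0
270 191 103.0 216.0
300 172 33.0 216.0
360 192 102.0 210.66666666666666
```

View pics/w3.png

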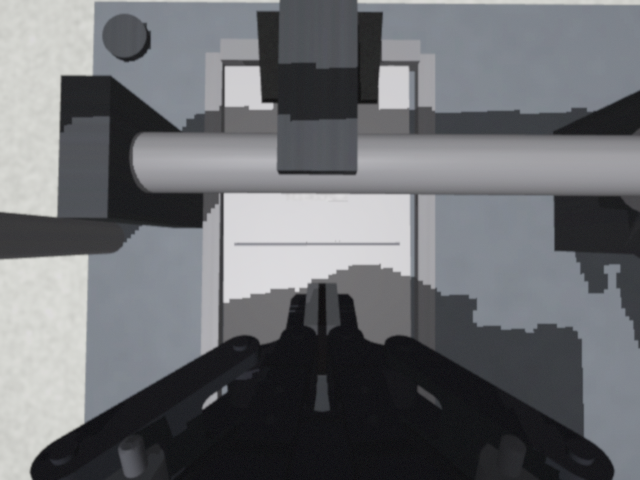

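The card's far edge is at row 66, just short of the stop (rows 40–62), with the printed line at row 243. I push a few mm more until the force shows it is home.

Call:
carry_out(commands=[[[0,1.9,0,0.7,0,0,0],[0,3.8,0,1.4,0,0,0],[0,5.6,0,2.1,0,0,0],[0,5.6,0,2.1,0,0,0]]])

```text
time: 6.45
tool_pos: [591.5, 4.7, 45.3]
tcp_rot: [-179.9, -19.6, -0.5]
ft_force: [-1.6, -0.3, 8.5]
finger_gap: 0.1
```

```bash
python3 - <<'E'
from h import *
w=viewer.snapshot("wrist");c=cam("wrist");cv2.imwrite("pics/w4.png",w[...,::-1]);g=w.mean(2)
go([0,75,80],20)
for x in (240,250,260,385,395,400): print(x,"far",g[30:110:2,x].astype(int))
print("line",[200+int(np.argmin(g[200:262,x])) for x in (245,260,390)])
P=lambda u,v,z:RP.inv().apply(plane(c,(u,v),z)-O).round(1)
for v in (58,60,62,64,66,68): print(v,P(240,v,25)[0],P(240,v,30)[0])
print("line",P(260,200+np.argmin(g[200:262,260]),25))
E
```

```text
t 6.5 now [591.5   4.7  45.3] press [ 4.3 74.4 45.3] F [-0.7 -0.1  8.2] gap -0.2 J [ -6.   2. 116.   3.  42.  83.]
  shift [  7.7  -0.7 -34.1] 35.0 turn [-0.2  0.4  0.4] 1.0
240 far [139 138 138 138 138 139 139 139 140 139 142 155 158 158 158 158 159 159
 159 159 159 134  76  77 151 204 206 207 207 207 207 208 207 208 208 208
 208 208 207 208]
250 far [138 138 138 139 138 139 139 139 139 139 141 155 158 158 158 159 159 160
 159 160 160 132  61  60 148 204 207 207 207 207 208 208 208 208 208 208
 208 208 208 207]
260 far [ 38  39  40  39  40  40  40  40  41  43  40  39  37  41  40  43  41  44
  46  45  45  45  40  39  58  79  82  96  98 109 121 131 143 143 149 151
 160 162 171 179]
385 far [135 135 136 136 136 136 136 136 135 136 137 146 156 158 157 157 158 157
 158 158 157 147  91  77 168 207 207 207 207 206 207 207 207 207 208 208
 208 208 207 208]
395 far [138 137 137 138 135 135 135 134 135 135 135 144 156 157 157 156 156 158
 157 157 157 153  94  79 167 206 207 207 207 208 207 207 207 207 208 207
 208 207 208 208]
400 far [136 138 138 137 137 136 137 135 134 135 135 145 156 156 157 157 156 157
 158 157 156 152  92  77 167 206 207 207 208 207 207 207 207 207 207 207
 207 207 208 208]
line [209, 209, 210]
58 127.7 125.0
60 126.7 124.0
62 125.7 123.0
64 124.7 122.1
66 123.7 121.1
68 122.7 120.1
line [ 53. 105.  25.]
```

Card far edge at press x≈117.8 and stop face edge at ≈118.2, so the gap is about 0. To confirm, I push 4 mm more, then see whether the edge-to-stop gap changes.

Call:
carry_out(commands=[[[0,1.9,0,0.7,0,0,0],[0,3.8,0,1.4,0,0,0],[0,3.8,0,1.4,0,0,0]]])

```text
time: 6.88
tool_pos: [595.6, 4.7, 45.3]
tcp_rot: [-179.9, -19.6, -0.5]
ft_force: [-1.8, -0.2, 8.1]
finger_gap: -0.0
```

```bash
python3 - <<'E'
from h import *
w=viewer.snapshot("wrist");c=cam("wrist");cv2.imwrite("pics/w5.png",w[...,::-1]);g=w.mean(2)
w4=cv2.imread("pics/w4.png").mean(2)
for i,n in ((w4,"before"),(g,"after")): print(n,"edges",i[68:96,395].astype(int),"line",[225+int(np.argmin(i[225:262,x])) for x in (245,260,390)])
print(r.sense()["tool_pos"].round(1),r.sense()["ft_force"].round(1))
go([-60,60,110],20)
E
```

```text
before edges [157 157 157 157 153 131  94  76  79 110 167 200 206 207 207 207 207 207
 207 207 208 207 207 207 207 207 207 207] line [256, 256, 256]
after edges [157 156 157 157 157 157 157 158 157 157 158 157 155 139 110  83  76  98
 152 189 204 207 207 207 207 207 206 206] line [228, 230, 225]
[595.6   4.7  45.3] [-1.   0.3  8.7]
t 6.92 now [595.6   4.7  45.3] press [ 8.3 74.4 45.3] F [-1.   0.3  8.7] gap 0.0 J [ -6.   3. 115.   3.  42.  83.]
  shift [-42.7  13.8 -84. ] 95.0 turn [-0.2  0.4  0.4] 1.0
```

The finger slid over the card (line moved from row 243 to 256 and the stop gap stayed the same), so the card is home. I lift off and go to the lever.

Call:
carry_out(commands=[[[0,3,0,-9,0,0,0],[0,10,0,-28,0,0,0],[0,-10,0,-75,0,5,0],[0,-20,0,-120,0,10,0],[0,-20,0,-150,0,10,0]]])

```text
time: 7.55
tool_pos: [522.8, 5.5, 177.2]
tcp_rot: [-179.9, -29.4, -0.6]
ft_force: [0.5, 1.0, 1.2]
finger_gap: 0.1
```

```bash
python3 - <<'E'
from h import *
go([-77,-70,227],36)
im=viewer.snapshot("top");cv2.imwrite("pics/top5.png",im[...,::-1])
w=viewer.snapshot("wrist");c=cam("wrist");cv2.imwrite("pics/w6.png",w[...,::-1]); np.savez("c6.npz",K=c[0],R=c[1],t=c[2])
E
```

```text
t 7.55 now [522.8   5.5 177.2] press [-64.4  74.  177.2] F [0.5 1.  1.2] gap 0.1 J [ -7. -30. 130.   4.  51.  81.]
  shift [ 12.6 143.8 -50.3] 153.0 turn [-0.3  6.6  0.3] 7.0
```

Call:
carry_out(commands=[[[85,5,10,-40,0,3,0],[85,12,50,-50,0,6.5,0],[85,12,100,-50,0,6.5,0],[85,12.5,144,-50,0,6.5,0],[85,12.5,144,-50,0,6.5,0]]])

```text
time: 8.28
tool_pos: [510.0, -141.8, 227.4]
tcp_rot: [-179.8, -36.0, -0.9]
ft_force: [-0.1, 1.0, -0.7]
finger_gap: 85.3
```

```bash
python3 - <<'E'
from h import *
go([-22,-70,166],40)
w=viewer.snapshot("wrist");c=cam("wrist");cv2.imwrite("pics/w7.png",w[...,::-1]); np.savez("c7.npz",K=c[0],R=c[1],t=c[2])
a=np.radians(42);f=lambda d:RP.apply([60-d*np.sin(a),-70,75+d*np.cos(a)])+O
for d in (0,100,115,130,163): print(d,proj(c,f(d)).round(0))
E
```

```text
t 8.28 now [ 510.  -141.8  227.4] press [-74.7 -73.5 227.4] F [-0.1  1.  -0.7] gap 85.3 J [-33. -35. 130.  23.  55.  50.]
  shift [ 6.7 -3.2 80.6] 81.0 turn [-0.2  4.   0. ] 4.0
0 [321. 187.]
100 [320. 228.]
115 [320. 237.]
130 [319. 247.]
163 [319. 274.]
```

View pics/w7.png

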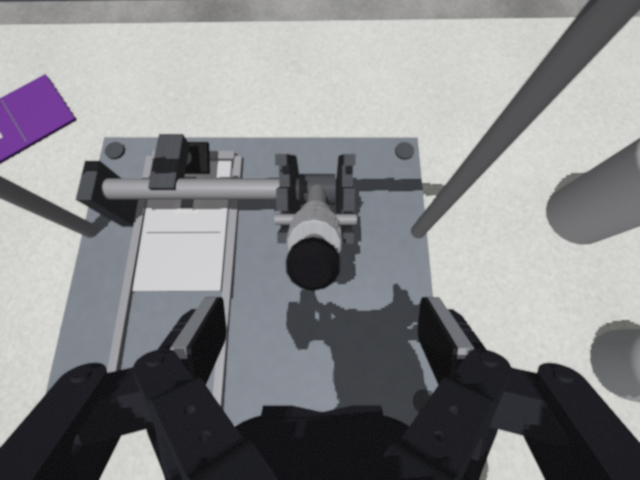

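The wrist view shows the knob at (313,263), against a prediction of (319,264), so the lever sits about 3 mm further to +y. The jaws straddle it and the card is still up at the stop. I advance with that correction.

Call:
carry_out(commands=[[[85,2,-3,20,0,2,0],[85,4,-6,40,0,4,0],[85,6,-6,60,0,4,0],[85,7,-6,75,0,4,0],[85,7,-6,78,0,4,0]]])

```text
time: 8.95
tool_pos: [562.0, -130.9, 167.3]
tcp_rot: [-179.7, -39.9, -0.5]
ft_force: [-0.5, 0.6, 1.0]
finger_gap: 85.3
```

```bash
python3 - <<'E'
from h import *
go([-22,-67.5,166],40)
w=viewer.snapshot("wrist");cv2.imwrite("pics/w8.png",w[...,::-1])
s=viewer.snapshot("side");cv2.imwrite("pics/s8.png",s[...,::-1])
E
```

```text
t 8.95 now [ 562.  -130.9  167.3] press [-23.  -61.7 167.3] F [-0.5  0.6  1. ] gap 85.3 J [-29. -24. 131.  29.  40.  45.]
  shift [-0.2  5.8  1.6] 6.0 turn [-0.5  0.1  0.3] 1.0
```

View pics/w8.png

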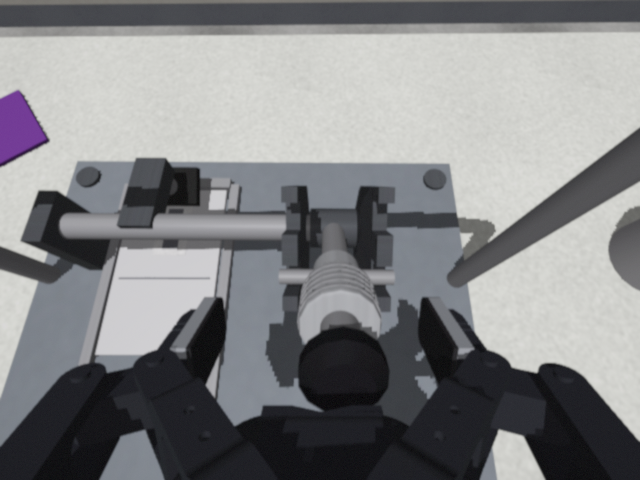

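The knob (343,372) is about 7 mm to the right of the jaw centre, so I centre the jaws and then close.

Call:
carry_out(commands=[[[85,0,4,1,0,0,0],[85,0,7,1.5,0,0,0],[85,0,7,1.5,0,0,0],[85,0,7,1.5,0,0,0],[60,0,7,1.5,0,0,0]]], grip_force=50)

```text
time: 9.68
tool_pos: [563.3, -140.3, 168.2]
tcp_rot: [-179.9, -40.0, -0.6]
ft_force: [-0.6, 0.3, 0.0]
finger_gap: 69.3
```

Call:
carry_out(commands=[[[30,0,0,0,0,0,0],[30,0,0,0,0,0,0],[30,0,0,0,0,0,0],[30,0,0,0,0,0,0],[30,0,0,0,0,0,0]]])

```text
time: 10.3
tool_pos: [563.2, -138.4, 168.5]
tcp_rot: [-179.7, -40.0, -0.6]
ft_force: [-13.1, 10.2, 10.4]
finger_gap: 32.6
```

```bash
python3 - <<'E'
from h import *
a=np.radians(42)
s=r.sense();p=RP.inv().apply(s["tool_pos"]-O);q=p-[60,-70,75];print("along",q[0]*-np.sin(a)+q[2]*np.cos(a),"off",q[0]*np.cos(a)+q[2]*np.sin(a),s["ft_force"],s["wrist_torque"])
go(p+17*np.array([-np.sin(a),0,np.cos(a)]),40)
w=viewer.snapshot("wrist");cv2.imwrite("pics/w9.png",w[...,::-1])
E
```

```text
along 124.06899146622538 off 1.8825218559609027 [-13.06586653  10.17364578  10.39292575] [1.33272408 0.73879525 0.99786548]
t 10.3 now [ 563.2 -138.4  168.5] press [-21.6 -69.2 168.5] F [-13.1  10.2  10.4] gap 32.6 J [-30. -23. 131.  30.  41.  43.]
  shift [ -0.6  -0.2 -17. ] 17.0 turn [-0.6 -0.   0.3] 1.0
```

View pics/w9.png

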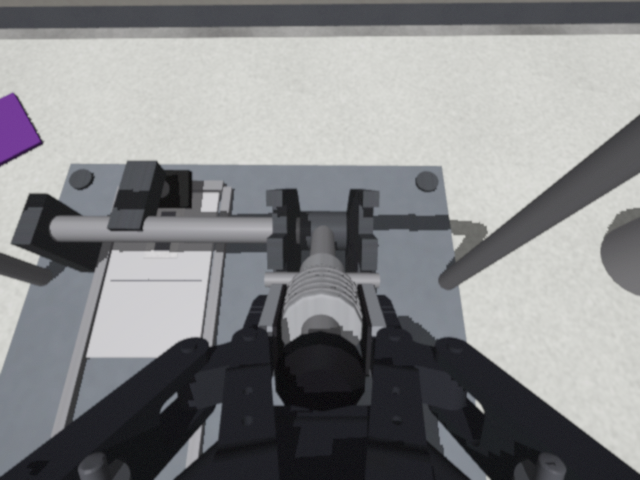

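The jaws hold the barrel below the knob (gap 33 mm, barrel 34 mm). I lift along the lever.

Call:
carry_out(commands=[[[30,0,0.5,-4,0,0,0],[30,0,0.5,-8,0,0,0],[30,0,0.5,-12,0,0,0],[30,0,0.5,-15,0,0,0],[30,0,0.5,-15,0,0,0]]], grip_force=70)

```text
time: 10.98
tool_pos: [553.5, -138.3, 178.9]
tcp_rot: [-179.6, -40.0, -0.6]
ft_force: [7.8, 10.9, -2.6]
finger_gap: 31.8
```

```bash
cat >> h.py <<'E'
def lever():
    s=r.sense();p=RP.inv().apply(s["tool_pos"]-O);q=p-[60,-70,75];th=np.degrees(np.arctan2(-q[0],q[2]))
    print("t",round(s["time"],2),"press",p.round(1),"lever lean",th.round(1),"dist",np.hypot(q[0],q[2]).round(1),"F",s["ft_force"].round(1),"gap",round(s["finger_gap"],1)); return p
E
python3 - <<'E'
from h import *
lever()
w=viewer.snapshot("wrist");g0=cv2.imread("pics/w9.png");cv2.imwrite("pics/w10.png",w[...,::-1])
# target: lean 16, same distance
d=137;b=np.radians(30);go([60-d*np.sin(b),-69,75+d*np.cos(b)],38)
b=np.radians(16);go([60-d*np.sin(b),-69,75+d*np.cos(b)],36)
E
```

```text
t 10.97 press [-31.3 -69.2 178.9] lever lean 41.3 dist 138.3 F [ 7.8 10.9 -2.6] gap 31.8
t 11.03 now [ 553.6 -138.3  178.9] press [-31.3 -69.2 178.9] F [ 7.3 10.8 -2.5] gap 32.0 J [-31. -26. 131.  29.  43.  44.]
  shift [26.9 -0.1  3.3] 27.0 turn [-0.6 -2.   0.3] 2.0
t 11.03 now [ 553.6 -138.3  178.9] press [-31.3 -69.2 178.9] F [ 7.3 10.8 -2.5] gap 32.0 J [-31. -26. 131.  29.  43.  44.]
  shift [58.9  0.2 13.1] 60.0 turn [-0.6 -4.   0.3] 4.0
```

The distance went from 124 to 138 mm and the pull-down is about 7 N, which fits a fully raised collar. I swing the lever along the arc.

```bash
python3 - <<'E'
from h import *
for b,l in ((36,39.5),(30,38.5),(24,37.5),(19,36.5),(16,36)):
    d=138;b=np.radians(b);go([60-d*np.sin(b),-69,75+d*np.cos(b)],l)
E
```

```text
t 11.03 now [ 553.6 -138.3  178.9] press [-31.3 -69.2 178.9] F [ 7.3 10.8 -2.5] gap 32.0 J [-31. -26. 131.  29.  43.  44.]
  shift [12.8 -0.2  0.6] 13.0 turn [-0.6 -0.5  0.3] 1.0
t 11.03 now [ 553.6 -138.3  178.9] press [-31.3 -69.2 178.9] F [ 7.3 10.8 -2.5] gap 32.0 J [-31. -26. 131.  29.  43.  44.]
  shift [27.1 -0.1  2.3] 27.0 turn [-0.6 -1.5  0.3] 2.0
t 11.03 now [ 553.6 -138.3  178.9] press [-31.3 -69.2 178.9] F [ 7.3 10.8 -2.5] gap 32.0 J [-31. -26. 131.  29.  43.  44.]
  shift [41.2  0.   5.6] 42.0 turn [-0.6 -2.5  0.3] 3.0
t 11.03 now [ 553.6 -138.3  178.9] press [-31.3 -69.2 178.9] F [ 7.3 10.8 -2.5] gap 32.0 J [-31. -26. 131.  29.  43.  44.]
  shift [52.6  0.1  9.4] 53.0 turn [-0.6 -3.5  0.3] 4.0
t 11.03 now [ 553.6 -138.3  178.9] press [-31.3 -69.2 178.9] F [ 7.3 10.8 -2.5] gap 32.0 J [-31. -26. 131.  29.  43.  44.]
  shift [59.3  0.2 12.2] 61.0 turn [-0.6 -4.   0.3] 4.0
```

Call:
carry_out(commands=[[[30,7,0,0,0,0,0],[30,13,0,0.5,0,-0.5,0],[30,20,0,1.5,0,-1,0],[30,27,0,2.5,0,-1.5,0],[30,34,0,4,0,-2,0]]])

```text
time: 11.65
tool_pos: [580.7, -138.6, 195.0]
tcp_rot: [-179.7, -37.7, -0.5]
ft_force: [-0.4, 7.0, -7.4]
finger_gap: 31.7
```

```bash
python3 - <<'E'
from h import *
lever()
for b,l in ((24,37.5),(19,36.5),(17,36)):
    d=138;b=np.radians(b);go([60-d*np.sin(b),-69,75+d*np.cos(b)],l)
E
```

```text
t 11.65 press [ -4.2 -69.1 195. ] lever lean 28.1 dist 136.1 F [-0.4  7.  -7.4] gap 31.7
t 11.65 now [ 580.7 -138.6  195. ] press [ -4.2 -69.1 195. ] F [-0.4  7.  -7.4] gap 31.7 J [-28. -21. 125.  24.  44.  50.]
  shift [10.1 -0.   0.1] 10.0 turn [-0.6 -0.2  0.3] 1.0
t 11.65 now [ 580.7 -138.6  195. ] press [ -4.2 -69.1 195. ] F [-0.4  7.  -7.4] gap 31.7 J [-28. -21. 125.  24.  44.  50.]
  shift [21.7  0.1  3.4] 22.0 turn [-0.6 -1.2  0.3] 1.0
t 11.65 now [ 580.7 -138.6  195. ] press [ -4.2 -69.1 195. ] F [-0.4  7.  -7.4] gap 31.7 J [-28. -21. 125.  24.  44.  50.]
  shift [26.2  0.1  5.1] 27.0 turn [-0.6 -1.7  0.3] 2.0
```

Lever past the gate angle (28° lean, collar still up). I go on to the far end.

Call:
carry_out(commands=[[[30,7,0,0,0,0,0],[30,13,0,1,0,-0.5,0],[30,19,0,2.5,0,-1,0],[30,23,0,4,0,-1.5,0],[30,23,0,4,0,-1.5,0]]])

```text
time: 12.28
tool_pos: [602.7, -138.8, 208.0]
tcp_rot: [-179.7, -36.4, -0.6]
ft_force: [4.9, 9.8, -6.4]
finger_gap: 30.6
```

```bash
python3 - <<'E'
from h import *
p=lever()
b=np.radians(18);go(p-14*np.array([-np.sin(b),0,np.cos(b)]),36)
E
```

```text
t 12.28 press [ 17.9 -68.9 208. ] lever lean 17.6 dist 139.5 F [ 4.9  9.8 -6.4] gap 30.6
t 12.28 now [ 602.7 -138.8  208. ] press [ 17.9 -68.9 208. ] F [ 4.9  9.8 -6.4] gap 30.6 J [-26. -17. 120.  22.  46.  53.]
  shift [-4.4  0.1 13.3] 14.0 turn [-0.6 -0.4  0.3] 1.0
```

The lever is at the far end. I lower the collar along the lever.

Call:
carry_out(commands=[[[30,-1,0,4,0,0,0],[30,-2,0,7,0,0,0],[30,-3,0,10,0,0,0],[30,-4,0,13,0,0,0],[30,-4,0,13,0,0,0]]])

```text
time: 12.9
tool_pos: [608.6, -139.0, 197.7]
tcp_rot: [-179.7, -36.7, -0.5]
ft_force: [9.3, 11.7, -1.9]
finger_gap: 30.4
```

```bash
python3 - <<'E'
from h import *
lever()
E
```

```text
t 12.9 press [ 23.8 -69.  197.7] lever lean 16.4 dist 127.9 F [ 9.3 11.7 -1.9] gap 30.4
```

Call:
carry_out(commands=[[[30,0,0,2,0,0,0],[30,0.5,0,4,0,0,0],[30,0.5,0,4,0,0,0]]])

```text
time: 13.28
tool_pos: [612.0, -139.1, 197.0]
tcp_rot: [-179.8, -36.8, -0.5]
ft_force: [-5.7, 13.9, 13.2]
finger_gap: 30.5
```

```bash
python3 - <<'E'
from h import *
lever()
w=viewer.snapshot("wrist");cv2.imwrite("pics/w11.png",w[...,::-1])
E
```

```text
t 13.28 press [ 27.1 -69.1 197. ] lever lean 15.1 dist 126.4 F [-5.7 13.9 13.2] gap 30.5
```

View pics/w11.png

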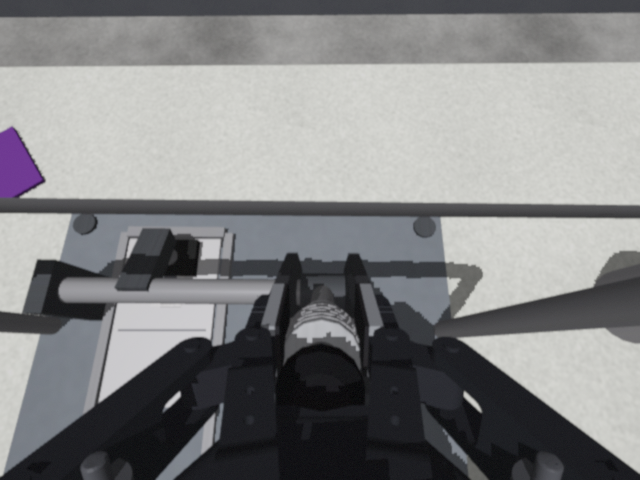

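The lever is upright under the bar and the upward reaction of 13 N shows the collar has bottomed. I open and withdraw along the tool axis.

Call:
carry_out(commands=[[[85,0,0,0,0,0,0],[85,0,0,0,0,0,0],[85,0,0,0,0,0,0],[85,0,0,-1,0,0,0],[85,0,0,-2,0,0,0]]])

```text
time: 13.95
tool_pos: [608.8, -141.3, 195.2]
tcp_rot: [-179.9, -36.5, -0.6]
ft_force: [0.4, 0.8, -0.2]
finger_gap: 84.7
```

Call:
carry_out(commands=[[[85,0,0,-20,0,0,0],[85,0,0,-45,0,0,0],[85,0,0,-75,0,0,0],[85,0,0,-100,0,0,0],[85,0,0,-100,0,0,0]]])

```text
time: 14.58
tool_pos: [549.9, -141.5, 278.4]
tcp_rot: [180.0, -36.8, -0.5]
ft_force: [1.1, -0.4, 0.2]
finger_gap: 84.9
```

```bash
python3 - <<'E'
from h import *
lever()
w=viewer.snapshot("wrist");c=cam("wrist");s=viewer.snapshot("side");
cv2.imwrite("pics/w12.png",w[...,::-1])
f=lambda d,a:RP.apply([60-d*np.sin(np.radians(a)),-69,75+d*np.cos(np.radians(a))])+O
for a in (18,20,42): print(a,[proj(c,f(d,a)).round(0) for d in (100,130,150,163)],[proj(cam("side"),f(d,a)).round(0) for d in (130,150)])
b=np.zeros((480,800,3),np.uint8);b[:300,:400]=cv2.resize(w[...,::-1],(400,300),interpolation=cv2.INTER_AREA)
b[:480,400:]=cv2.resize(w[130:370,230:430,::-1],(400,480),interpolation=cv2.INTER_CUBIC)
b[300:480,:400]=cv2.resize(s[220:310,260:460,::-1],(400,180),interpolation=cv2.INTER_CUBIC)
cv2.imwrite("pics/m12.png",b)
E
```

```text
t 14.57 press [-34.9 -72.5 278.4] lever lean 25.0 dist 224.5 F [ 1.1 -0.4  0.2] gap 84.9
18 [array([318., 246.]), array([318., 247.]), array([317., 248.]), array([317., 249.])] [array([353., 266.]), array([352., 262.])]
20 [array([318., 250.]), array([318., 254.]), array([317., 256.]), array([317., 259.])] [array([352., 267.]), array([350., 263.])]
42 [array([318., 296.]), array([318., 319.]), array([317., 338.]), array([317., 352.])] [array([338., 278.]), array([333., 276.])]
```

View pics/m12.png

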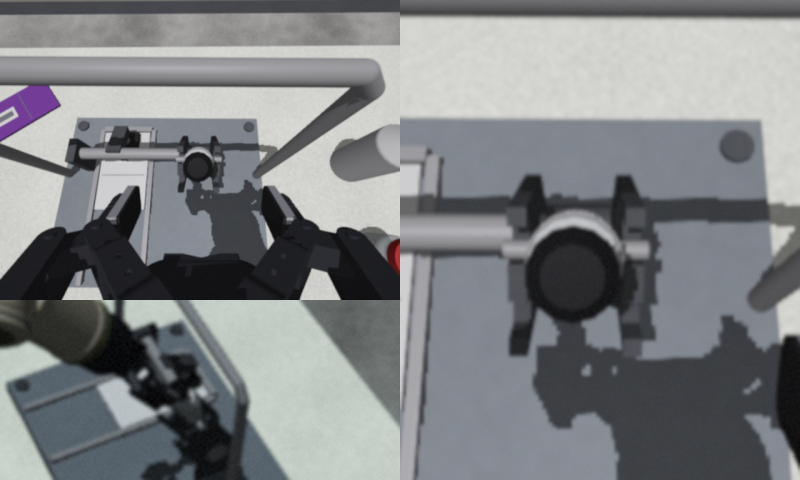

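The knob appears at wrist pixel (316,267), which reads as about 23° lean rather than 18°, but the arm was still settling when I took it. I hold still, re-measure, and also calibrate against the fixed shaft.

Call:
carry_out(commands=[[[85,0,0,0,0,0,0],[85,0,0,0,0,0,0],[85,0,0,0,0,0,0]]])

```text
time: 15.05
tool_pos: [549.4, -140.6, 274.9]
tcp_rot: [-179.8, -36.5, -0.6]
ft_force: [-0.2, -0.6, -0.4]
finger_gap: 85.2
```

```bash
python3 - <<'E'
from h import *
lever();c=cam("wrist");w=viewer.snapshot("wrist");cv2.imwrite("pics/w13.png",w[...,::-1]);g=w.mean(2)
f=lambda d,a:RP.apply([60-d*np.sin(np.radians(a)),-69,75+d*np.cos(np.radians(a))])+O
for a in (18,20,22,24): print(a,[proj(c,f(d,a)).round(0) for d in (115,150,163)])
m=((w.max(2)<45)*255).astype(np.uint8)[200:320,270:370]
n,l,st,ce=cv2.connectedComponentsWithStats(cv2.morphologyEx(m,cv2.MORPH_OPEN,np.ones((15,15))))
print(st[1:],ce[1:]+[270,200])
col=g[200:300,200].astype(int);print("shaft col200",col)
print("pred shaft axis at y=0..",[proj(c,RP.apply([60,y,75])+O).round(1) for y in (0,-20)],"top/bot",[proj(c,RP.apply([60+dx,-10,75+dz])+O).round(1) for dx,dz in((6,8),(-8,6))])
K,R,t=c
print("stop top near edge pred",[proj(c,RP.apply([120,y,30])+O).round(1) for y in (100,50)],"plate far",proj(c,RP.apply([155,0,20])+O),"shaft",proj(c,RP.apply([60,75,75])+O))
print("col280",g[150:240,280].astype(int))
E
```

```text
t 15.05 press [-35.4 -71.6 274.9] lever lean 25.5 dist 221.5 F [-0.2 -0.6 -0.4] gap 85.2
18 [array([319., 245.]), array([319., 247.]), array([318., 247.])]
20 [array([319., 250.]), array([318., 255.]), array([318., 257.])]
22 [array([319., 256.]), array([318., 263.]), array([318., 266.])]
24 [array([319., 261.]), array([318., 271.]), array([318., 276.])]
[] []
shaft col200 [ 78  78  77  77  77  74  75  73  71  66  59  55  48  41  36  33  31  31
  29  29  29  30  29  33  29  29  30  31  32  32  30  31  38  68 103 127
 142 150 156 160 164 169 171 170 165 159 153 148 142 133 120  99  74  69
 116 176 205 212 210 205 203 207 209 208 208 208 208 208 208 208 208 208
 208 208 208 206 193 176 186 204 208 209 208 209 209 209 209 209 208 209
 209 209 208 209 209 210 209 210 210 209]
pred shaft axis at y=0.. [array([256.4, 241.2]), array([274.9, 241.4])] top/bot [array([264.8, 233.7]), array([264.3, 246.9])]
stop top near edge pred [array([186.9, 205.5]), array([226.5, 205.7])] plate far [269.02204043 184.36981207] shaft [186.75904288 240.76312945]
col280 [213 214 215 214 214 214 215 215 215 215 214 213 213 212 212 213 213 215
 215 215 214 213 214 215 214 214 213 212 211 210 210 210 213 215 214 201
 172 146 138 136 136 137 135 136 134 135 135 136 136 136 135 135 135 137
 137 136 138 137 136 136 136 135 137 137 136 137 137 137 136 137 136 136
 138 137 133 112  78  63  62  62  64  63  63  70  95 119 136 147 153 158]
```

```bash
python3 - <<'E'
from h import *
g=cv2.imread("pics/w13.png").mean(2)
print(g[220:310,317].astype(int)); print(g[264,280:360].astype(int))
c=cv2.HoughCircles(cv2.resize(g[200:330,260:380].astype(np.uint8),None,fx=3,fy=3),cv2.HOUGH_GRADIENT,1,30,param1=80,param2=15,minRadius=45,maxRadius=95)
print(c[0][:5]/3+[260,200,0])
print(np.array([[g[y,x] for x in range(270,370,4)] for y in range(215,300,5)]).astype(int))
E
```

```text
[136 135 135 135 131 112  79  62  61  54  59  92 129 151 159 173 189 194
 188 157  90  34  27  26  26  27  27  26  30  39  45  45  47  46  45  44
  45  45  44  44  45  44  44  43  44  43  42  44  43  43  42  42  41  42
  41  42  43  42  42  40  41  40  35  26  22  21  21  23  32  50  61  64
  64  62  63  64  62  62  63  64  64  61  62  63  63  64  63  63  64  65]
[137 138 137 135 124 100  86  83  84  82  83  83  83  76  50  29  27  26
  31  23  29  35  42  44  43  43  45  44  45  41  43  43  44  44  42  45
  44  44  42  44  43  44  43  45  43  43  42  43  44  42  43  43  43  40
  33  25  22  23  24  26  23  33  48  39  35  38  38  36  38  45  63  78
  84  79  69  63  60  61  62  82]
[[318.83333206 254.83333206  23.30000114]
 [319.5        264.83333588  25.06666565]
 [348.16666412 223.83333397  26.63333321]
 [301.16666794 299.5         15.4333334 ]]
[[137 137 138 135 135 136  62  48 114 136 137 137 138 137 136 135 135 129
   54  60 136 135 135 135 136]
 [138 136 136 135 136  94  31  31  70 136 136 135 135 135 135 133 135 112
   31  29 105 135 135 136 135]
 [113 113 113 112 107  48  48
[... 846 characters left out ...]
41  43  43  43  45  42  42  45  34  18
   39  37  54  68  64 135 135]
 [138 136 138 139  87  84  58  27  40  43  41  42  41  42  41  41  29  23
   27  40  51  71  63 136 136]
 [139 139 139 139  87  83  69  26  23  43  42  41  42  41  43  39  23  20
   31  37  80  66  64 136 136]
 [139 139 140 138 136  81  82  29  27  24  33  41  40  40  32  22  28  46
   33  55  76  61 108 137 136]
 [140 139 139 138 136  84  83  57 138  77  24  22  21  19  23  87 139 137
   56  84  82  63 135 139 139]
 [139 138 137 137 130  49  32  99 138 139  65  63  62 133 137 139 139 139
   56  52  51  63 108 140 139]
 [140 138 138 136  82  32  29 132 140 140  68  64  62  84 138 139 138 139
   83  47  47  62  67 137 138]]
```

The lever lean works out at about 21.5° (joint ≈0.36), near the start of the notch, so I can't be sure the collar dropped. Mend: nudge the lever to its far end with closed fingers against the barrel's near face.

```bash
python3 - <<'E'
from h import *
go([-65,-69,240],40); go([-45,-69,186],40)
E
```

```text
t 15.1 now [ 549.5 -140.6  275.2] press [-35.4 -71.6 275.2] F [0.7 0.9 0.1] gap 85.1 J [-30. -30. 122.  21.  57.  54.]
  shift [-44.7  -2.8  10.7] 46.0 turn [-0.4  3.5  0.3] 4.0
t 15.1 now [ 549.5 -140.6  275.2] press [-35.4 -71.6 275.2] F [0.7 0.9 0.1] gap 85.1 J [-30. -30. 122.  21.  57.  54.]
  shift [-60.8  -2.5  66. ] 90.0 turn [-0.4  3.5  0.3] 4.0
```

Call:
carry_out(commands=[[[85,-25,-3,-10,0,2,0],[40,-50,-3,0,0,3.5,0],[0,-65,-3,20,0,3.5,0],[0,-65,-3,30,0,3.5,0],[0,-65,-3,35,0,3.5,0]]])

```text
time: 15.72
tool_pos: [518.7, -137.4, 209.2]
tcp_rot: [-179.9, -40.1, -0.6]
ft_force: [0.2, -0.3, 0.2]
finger_gap: 12.0
```

```bash
python3 - <<'E'
from h import *
go([-45,-69,186],40)
E
```

```text
t 15.72 now [ 518.7 -137.4  209.2] press [-66.1 -68.9 209.2] F [ 0.2 -0.3  0.2] gap 12.0 J [-34. -36. 134.  28.  50.  45.]
  shift [ 1.3  0.3 31.3] 31.0 turn [-0.4 -0.1  0.3] 0.0
```

Call:
carry_out(commands=[[[0,1,0,15,0,0,0],[0,1,0,28,0,0,0],[0,1,0,31,0,0,0],[0,1,0,31,0,0,0]]])

```text
time: 16.23
tool_pos: [539.2, -137.4, 186.3]
tcp_rot: [-179.9, -40.1, -0.6]
ft_force: [-0.6, -0.3, -0.5]
finger_gap: -0.1
```

```bash
python3 - <<'E'
from h import *
go([-19,-69,186],40)
E
```

```text
t 16.23 now [ 539.2 -137.4  186.3] press [-45.7 -68.6 186.3] F [-0.6 -0.3 -0.5] gap -0.1 J [-32. -30. 133.  28.  45.  44.]
  shift [20.2  0.6 17.4] 27.0 turn [-0.4 -0.1  0.3] 0.0
```

Call:
carry_out(commands=[[[0,6,0,5,0,0,0],[0,12,0,10,0,0,0],[0,16,0,13.5,0,0,0],[0,18,0,15,0,0,0],[0,18,0,15,0,0,0]]])

```text
time: 16.85
tool_pos: [562.3, -137.6, 185.8]
tcp_rot: [-179.9, -40.0, -0.6]
ft_force: [-0.1, -0.6, 0.4]
finger_gap: -0.1
```

Call:
carry_out(commands=[[[0,1.5,0,1.3,0,0,0],[0,3,0,2.6,0,0,0],[0,3,0,2.6,0,0,0]]])

```text
time: 17.23
tool_pos: [566.1, -137.7, 185.7]
tcp_rot: [-179.9, -40.0, -0.6]
ft_force: [-0.9, 0.1, -0.2]
finger_gap: 0.0
```

Call:
carry_out(commands=[[[0,1.5,0,1.3,0,0,0],[0,3,0,2.6,0,0,0],[0,3,0,2.6,0,0,0]]])

```text
time: 17.6
tool_pos: [569.9, -137.7, 185.3]
tcp_rot: [-179.9, -40.0, -0.6]
ft_force: [-4.1, -0.1, 0.7]
finger_gap: 0.1
```

Call:
carry_out(commands=[[[0,1.2,0,1,0,0,0],[0,2.3,0,2,0,0,0],[0,2.3,0,2,0,0,0]]])

```text
time: 17.98
tool_pos: [572.9, -137.7, 185.3]
tcp_rot: [-179.9, -40.0, -0.6]
ft_force: [-5.0, -0.2, 1.0]
finger_gap: 0.3
```

Call:
carry_out(commands=[[[0,1.2,0,1,0,0,0],[0,2.3,0,2,0,0,0],[0,2.3,0,2,0,0,0]]])

```text
time: 18.35
tool_pos: [574.8, -137.6, 183.8]
tcp_rot: [-179.8, -39.8, -0.6]
ft_force: [-19.1, -1.1, 5.2]
finger_gap: 0.1
```

The lever moved about 4 mm under the expected 5 N, then hit its far end (19 N). I back away and inspect.

Call:
carry_out(commands=[[[0,-8,0,-7,0,0,0],[0,-23,0,-19,0,0,0],[0,-38,0,-32,0,0,0],[0,-46,0,-39,0,0,0],[0,-46,0,-39,0,0,0]]])

```text
time: 18.98
tool_pos: [515.8, -137.6, 186.4]
tcp_rot: [-179.9, -40.1, -0.6]
ft_force: [0.7, -0.4, -0.6]
finger_gap: -0.2
```

```bash
python3 - <<'E'
from h import *
lever();c=cam("wrist");w=viewer.snapshot("wrist");s=viewer.snapshot("side")
f=lambda d,a,y=-69:RP.apply([60-d*np.sin(np.radians(a)),y,75+d*np.cos(np.radians(a))])+O
for a in (18,21): print(a,{d:proj(c,f(d,a)).round(0).tolist() for d in (75,80,85,100,109,115,130,139,150,163)})
print("shaft axis",proj(c,RP.apply([60,0,75])+O),"plate far",proj(c,RP.apply([155,0,20])+O))
b=np.zeros((600,800,3),np.uint8);b[:300,:400]=cv2.resize(w[...,::-1],(400,300),interpolation=cv2.INTER_AREA)
b[:480,400:]=cv2.resize(w[120:360,220:420,::-1],(400,480),interpolation=cv2.INTER_CUBIC)
b[300:,:400]=cv2.resize(s[210:310,300:400,::-1],(400,300),interpolation=cv2.INTER_CUBIC)
cv2.imwrite("pics/w14.png",w[...,::-1]);cv2.imwrite("pics/m14.png",b)
E
```

```text
t 18.98 press [-69.1 -69.1 186.4] lever lean 49.2 dist 170.5 F [ 0.7 -0.4 -0.6] gap -0.2
18 {75: [323.0, 162.0], 80: [323.0, 160.0], 85: [323.0, 158.0], 100: [323.0, 150.0], 109: [323.0, 145.0], 115: [323.0, 142.0], 130: [323.0, 131.0], 139: [323.0, 124.0], 150: [323.0, 114.0], 163: [323.0, 100.0]}
21 {75: [323.0, 168.0], 80: [323.0, 167.0], 85: [323.0, 165.0], 100: [323.0, 159.0], 109: [323.0, 156.0], 115: [323.0, 153.0], 130: [323.0, 145.0], 139: [323.0, 140.0], 150: [323.0, 132.0], 163: [323.0, 122.0]}
shaft axis [243.77046161 185.75766943] plate far [262.01915562 136.59587507]
```

No pictures are left to view, so I continue with numbers from the image.

```bash
python3 - <<'E'
from h import *
g=cv2.imread("pics/w14.png").mean(2)
np.set_printoptions(linewidth=220)
print(g[60:230,321].astype(int))
print("cols 280..366 step 3"); 
for y in range(84,196,4): print(y,g[y,280:367:3].astype(int))
E
```

```text
[210 212 212 212 210 209 209 209 210 211 211 206 182 127  61  28  25  28  32  35  37  36  34  37  35  35  36  37  36  34  36  36  40  36  38  36  35  36  38  38  38  40  37  37  40  39  40  39  37  39  39  39  40  39
  40  39  38  40  40  40  41  40  41  40  42  41  40  36  29  25  24  21  22  21  23  23  21  22  26  24  25  25  24  23  20  16  12  14  15  32  63  87  93  95  95  95  94  95  94  96  95  95  96  96  95  93  93  86
  78  81  95  96  80  73  70  72  72  72  72  73  72  68  67  64  60  58  59  58  58  58  60  60  59  56  49  41  38  36  35  36  33  35  35  33  37  48  59  61  62  62  61  61  61  61  62  60  62  61  71  96 116 118
 105  82  67  64  62  64  64  63]
cols 280..366 step 3
84 [211 212 208 210 208 165  45  27  25  33  36  36  36  36  36  35  36  34  35  32  25  24  36 154 208 211 212 213 212]
88 [211 211 209 213 159  28  28  30  38  35  35  36  34  38  38  38  36  36  36  35  34  31  25  25 126 211 212 212 213]
92 [212 212 212 199  41  28  27  37  35  34  37  38  37  38  38  36  36  36  35  37  37  36  25  26  27 186 210 211 211]
96 [212 215 210  92  26  28  33
[... 2143 characters left out ...]
 72  71  71  73 123]
168 [ 86  44  45  43  39  35  89  98  84 100 140 128  74  75  79  76  73  74  74  73  75  77  73  41  36  45  47  47  63]
172 [90 42 39 43 34 29 30 94 86 75 81 76 77 76 79 74 78 74 73 73 74 73 36 31 34 42 40 41 64]
176 [94 90 88 71 43 30 33 52 48 66 74 76 76 73 72 73 75 75 76 76 80 59 36 31 29 38 45 45 82]
180 [89 89 90 68 30 27 41 70 40 36 42 70 71 72 72 72 72 67 42 38 39 33 34 26 28 36 40 43 78]
184 [92 91 91 68 31 28 45 76 41 41 40 73 56 60 57 61 59 58 42 41 41 39 27 31 31 35 44 68 86]
188 [88 90 90 68 30 30 49 79 43 41 44 82 58 58 57 61 58 53 42 43 43 36 28 29 30 37 73 86 89]
192 [87 89 89 68 30 30 42 70 40 41 38 40 45 57 59 58 50 40 38 39 40 33 30 30 28 61 87 88 88]
```

```bash
python3 - <<'E'
from h import *
def f(d,a,k=0,y=-69):
    a=np.radians(a); return RP.apply([60-d*np.sin(a)-k*np.cos(a),y,75+d*np.cos(a)-k*np.sin(a)])+O
c=cam("wrist")
for a in (17,18,19): print(a,"barrel bottom rim row lift0/3/9:",[proj(c,f(100+l,a,17))[1].round(1) for l in (0,3,9)],"knob end",proj(c,f(163,a))[1].round(1),"pin",[(d,proj(c,f(d,a))[1].round(1)) for d in (76,80,84,88,92)])
z=np.load("c7.npz");c7=(z["K"],z["R"],z["t"])
g=cv2.imread("pics/w7.png").mean(2)
print("w7 pin col 281",g[205:235,281].astype(int),"col 350",g[205:235,350].astype(int),"col 318",g[195:250,316].astype(int))
print("w7 pin",[(d,proj(c7,f(d,42))[1].round(1)) for d in (70,76,80,84,88,92)],"barrel bottom rim(42, down)",proj(c7,f(100,42,17))[1], "knob ctr",proj(c7,f(150,42)))
g=cv2.imread("pics/w14.png").mean(2); print("w14 pin col 283",g[148:172,283].astype(int),"363",g[148:172,363].astype(int))
E
```

```text
17 barrel bottom rim row lift0/3/9: [np.float64(177.3), np.float64(175.9), np.float64(173.1)] knob end 94.7 pin [(76, np.float64(160.8)), (80, np.float64(158.9)), (84, np.float64(157.0)), (88, np.float64(154.9)), (92, np.float64(152.8))]
18 barrel bottom rim row lift0/3/9: [np.float64(180.4), np.float64(179.2), np.float64(176.7)] knob end 101.7 pin [(76, np.float64(162.8)), (80, np.float64(161.0)), (84, np.float64(159.2)), (88, np.float64(157.4)), (92, np.float64(155.4))]
19 barrel bottom rim row lift0/3/9: [np.float64(183.5), np.float64(182.4), np.float64(180.2)] knob end 108.8 pin [(76, np.float64(164.8)), (80, np.float64(163.2)), (84, np.float64(161.6)), (88, np.float64(159.9)), (92, np.float64(158.1))]
w7 pin col 281 [ 86  84  84  83  84  83  80  80  91 115 140 155 164 174 174 163 149 136
 118  92  71  69  63  53  50  47  51  63  77  84] col 350 [ 85  84  84  83  83  75  58  47  64 105 138 153 162 170 170 162 149 138
 119  91  59  43  45  46  48  47  52  64  77  84] col 318 [111 111 110 111 113 118 125 128 127 126 126 130 131 130 128 125 130 133
 129 131 130 131 135 138 148 168 181 180 177 176 175 175 175 174 175 175
 175 171 156 127 109  95  70  36  23  20  25  25  29  32  30  30  28  28
  30]
w7 pin [(70, np.float64(212.5)), (76, np.float64(215.3)), (80, np.float64(217.2)), (84, np.float64(219.1)), (88, np.float64(221.2)), (92, np.float64(223.3))] barrel bottom rim(42, down) 249.12250389574567 knob ctr [317.29541349 262.37939293]
w14 pin col 283 [ 71  45  34  50  72  99 128 147 157 164 172 173 167 155 144 132 118 100
  75  55  44  44  42  42] 363 [ 78  55  36  34  44  70 112 143 155 160 166 169 166 153 138 124 113  98
  80  60  47  43  44  43]
```

The knob end is at row 101, which gives 18° lean, so the lever is at its far end. The pin row suggests the collar is down (lift ≈2±3 mm). To be surer I lower the camera for a more sideways view of the lever.

Call:
carry_out(commands=[[[0,-16,0,19,0,0,0],[0,-32,0,38,0,0,0],[0,-48,0,58,0,0,0],[0,-64,0,77,0,0,0],[0,-64,0,77,0,0,0]]])

```text
time: 19.7
tool_pos: [515.3, -136.0, 83.1]
tcp_rot: [-179.7, -39.8, -0.7]
ft_force: [0.1, 0.1, -0.4]
finger_gap: -0.6
```

Call:
carry_out(commands=[[[0,0,0,0,0,0,0],[0,0,0,0,0,0,0]]])

```text
time: 19.95
tool_pos: [517.5, -137.7, 87.6]
tcp_rot: [-180.0, -40.2, -0.5]
ft_force: [0.2, -0.1, -0.1]
finger_gap: 0.4
```

```bash
python3 - <<'E'
from h import *
np.set_printoptions(linewidth=220)
def f(d,a,k=0,y=-69):
    a=np.radians(a); return RP.apply([60-d*np.sin(a)-k*np.cos(a),y,75+d*np.cos(a)-k*np.sin(a)])+O
lever();c=cam("wrist");w=viewer.snapshot("wrist");cv2.imwrite("pics/w15.png",w[...,::-1]);g=w.mean(2)
print("cam press",RP.inv().apply(-c[1].T@c[2]-O).round(0),"knob end",proj(c,f(163,18)).round(1),"plate far edge",proj(c,RP.apply([155,0,20])+O).round(1),"pivot",proj(c,f(0,18)).round(1))
print("rim rows lift 0/3/9",[proj(c,f(100+l,18,17))[1].round(1) for l in (0,3,9)],"top rim",[proj(c,f(130+l,18,17))[1].round(1) for l in (0,3,9)],"knob near bottom?",[(d,proj(c,f(d,18,15))[1].round(1)) for d in (130,135,140,145,163)],"pin",[(d,proj(c,f(d,18))[1].round(1)) for d in (76,80,84,88,92)],"pin x",proj(c,f(82,18,0,-69+35)).round(0))
u=int(proj(c,f(110,18))[0])
print(u,g[0:230,u-2].astype(int))
for x in (u-36,u-33,u-30,u+30,u+33,u+36,u+39,u+42): print(x,g[60:180:2,x].astype(int))
print("far edge col",g[0:200:2,430].astype(int))
E
```

```text
t 19.95 press [-67.4 -69.2  87.6] lever lean 84.4 dist 128.0 F [ 0.2 -0.1 -0.1] gap 0.4
cam press [-87. -69. 235.] knob end [ 324.4 -493.7] plate far edge [243.   64.8] pivot [323.  106.2]
rim rows lift 0/3/9 [np.float64(14.5), np.float64(7.2), np.float64(-8.8)] top rim [np.float64(-85.5), np.float64(-100.2), np.float64(-133.9)] knob near bottom? [(130, np.float64(-94.2)), (135, np.float64(-120.1)), (140, np.float64(-150.0)), (145, np.float64(-185.2)), (163, np.float64(-385.1))] pin [(76, np.float64(16.9)), (80, np.float64(9.2)), (84, np.float64(0.9)), (88, np.float64(-7.9)), (92, np.float64(-17.4))] pin x [226.   5.]
323 [ 71  72  65  59  58  60  64  68  70  69  70  70  68  68  68  70  69  68  69  70  68  70  69  69  69  69  70  69  70  69  68  69  69  68  69  68  70  71  71  69  70  69  70  70  69  69  70  70  67  64  59  60  58  60
  58  59  59  59  58  59  57  58  59  59  59  58  59  58  57  58  60  60  59  59  59  57  59  58  59  59  59  58  58  60  59  59  60  59  59  59  60  58  59  59  58  58  59  59  60  61  60  60  59  58  59  59  59  58
  60  59  58  55  48  40  38  35  37
[... 1903 characters left out ...]
9 33 27 30 29 29 30 30 33 28 31 27 28 31 34 36 34 37 35 36 37 38 35 30 31 33 33 35 33 33 35 34 33]
365 [33 33 27 30 29 27 29 31 31 31 29 27 31 31 28 28 27 30 31 29 28 28 28 30 29 28 28 30 28 27 30 28 30 28 33 31 34 35 37 37 35 37 37 34 38 38 37 36 33 28 29 31 33 33 29 33 32 34 36 38]
far edge col [208 209 209 209 207 209 210 209 212 212 211 212 211 210 213 214 212 211 210 210 214 212 211 209 209 211 209 207 208 209 211 211 214 193 140 132 132 133 134 133 133 134 135 135 135 134 134 134 133 133 133 133 134 133
 133 133 133 133 133 109  62  60  62  60  60  61  61  62 105 134 134 134 134 134 132 133 133 134 134 134 135 135 135 136 136 136 136 136 136 135 136 136 135 136 136 136 136 135 134 136]
```

Call:
carry_out(commands=[[[0,10,0,-12,0,0,0],[0,19,0,-23,0,0,0],[0,19,0,-23,0,0,0],[0,19,0,-23,0,0,0]]])

```text
time: 20.5
tool_pos: [516.3, -137.2, 115.7]
tcp_rot: [-179.9, -40.1, -0.6]
ft_force: [-0.9, 0.2, -0.4]
finger_gap: 0.1
```

```bash
python3 - <<'E'
from h import *
np.set_printoptions(linewidth=220)
def f(d,a,k=0,y=-69):
    a=np.radians(a); return RP.apply([60-d*np.sin(a)-k*np.cos(a),y,75+d*np.cos(a)-k*np.sin(a)])+O
s=lever() is None;st=r.sense();c=cam("wrist");w=viewer.snapshot("wrist");cv2.imwrite("pics/w16.png",w[...,::-1]);g=w.mean(2)
for a in (18,20): print(a,"pin",[(d,proj(c,f(d,a))[1].round(1)) for d in (76,80,84,88,92)],"x",[proj(c,f(82,a,0,-69+k))[0].round(0) for k in (-30,-20,20,30)])
print("plate far",proj(c,RP.apply([155,-150,20])+O).round(1), "meas col", int(proj(c,RP.apply([155,-150,20])+O)[0]), g[60:130,int(proj(c,RP.apply([155,-150,20])+O)[0])].astype(int))
for x in range(264,392,6): print(x,g[20:140:2,x].astype(int))
# camera in tool, to revisit w9 (collar down, lever at 42)
Rt=Ro.from_euler('xyz',st["tcp_rot"],degrees=True).as_matrix();Rc=c[1]@Rt; tc=c[1]@st["tool_pos"]+c[2]
R9=Ro.from_euler('xyz',[-179.7,-40,-.6],degrees=True).as_matrix();p9=np.array([563.2,-138.4,168.5])
c9=(c[0],Rc@R9.T,tc-Rc@R9.T@p9); g9=cv2.imread("pics/w9.png").mean(2)
print("w9 pin",[(d,proj(c9,f(d,42))[1].round(1)) for d in (70,76,80,84,88)],g9[262:296,270].astype(int),g9[262:296,374].astype(int),"plate far",proj(c9,RP.apply([155,-150,20])+O),g9[150:180,400].astype(int))
E
```

```text
t 20.5 press [-68.6 -68.8 115.7] lever lean 72.4 dist 134.8 F [-0.9  0.2 -0.4] gap 0.1
18 pin [(76, np.float64(74.5)), (80, np.float64(69.7)), (84, np.float64(64.6)), (88, np.float64(59.2)), (92, np.float64(53.5))] x [np.float64(393.0), np.float64(370.0), np.float64(278.0), np.float64(255.0)]
20 pin [(76, np.float64(80.2)), (80, np.float64(75.8)), (84, np.float64(71.2)), (88, np.float64(66.3)), (92, np.float64(61.2))] x [np.float64(393.0), np.float64(370.0), np.float64(278.0), np.float64(255.0)]
plate far [410.8  89.3] meas col 410 [209 210 211 211 212 212 212 212 211 210 211 213 213 212 211 211 210 211 210 210 208 208 208 209 210 210 208 207 208 206 192 163 141 135 134 135 135 136 135 135 134 134 134 133 135 132 133 134 133 134 134 134 135 134
 135 135 134 134 135 133 134 134 135 136 136 136 135 136 135 134]
264 [211 170  97  94  94  94  94  95  95  94  93  91  58  31  28  28  29  37 114 156 161 172 170 153 136 122 103  76  67  73  73  75  78  93  98  96  94  94  96  97  97  96  95  96  96  95  94  94  94  93  94  94  93  61
  29  34  93 127 123 118]
270 [205 171 102  95  96  95  96
[... 4535 characters left out ...]
5  94 193 214 212 214 168  98  93  89  90  92  95  96  96  97  97  97  98  98 100  99 101 101 103 106 107
 129 135 136 134 134 133]
w9 pin [(70, np.float64(268.2)), (76, np.float64(272.9)), (80, np.float64(276.3)), (84, np.float64(279.7)), (88, np.float64(283.3))] [ 84  83  82  84  83  85  93 114 129 126 118 126 139 149 156 164 172 176 173 163 153 144 134 124 117 118 123 123 122 120 119 120 120 119] [ 83  83  83  83  83  83  84  81  71  65  71  97 123 139 149 156 162 168 170 168 160 150 130 104  95  92  93 101 109 113 115 117 120 119] plate far [402.87642188 163.67955899] [212 212 213 214 212 210 209 208 208 208 208 209 208 208 203 183 150 135 134 134 134 133 133 133 133 133 133 132 133 132]
```

```bash
python3 - <<'E'
from h import *
np.set_printoptions(linewidth=220)
def f(d,a,k=0,y=-69):
    a=np.radians(a); return RP.apply([60-d*np.sin(a)-k*np.cos(a),y,75+d*np.cos(a)-k*np.sin(a)])+O
st=r.sense();c=cam("wrist")
Rt=Ro.from_euler('xyz',st["tcp_rot"],degrees=True).as_matrix();Rc=c[1]@Rt; tc=c[1]@st["tool_pos"]+c[2]
def at(p,rot):
    R=Ro.from_euler('xyz',rot,degrees=True).as_matrix(); return (c[0],Rc@R.T,tc-Rc@R.T@np.array(p))
c9=at([563.2,-138.4,168.5],[-179.7,-40,-.6]); c14=at([515.8,-137.6,186.4],[-179.9,-40.1,-.6])
g9=cv2.imread("pics/w9.png").mean(2);g14=cv2.imread("pics/w14.png").mean(2);g16=cv2.imread("pics/w16.png").mean(2)
for n,C,a,k,ds in (("w9",c9,42,-17,(90,95,100,105,110)),("w14",c14,18,17,(85,90,95,100,105,110)),("w16",c,18,17,(85,90,95,100,105,110))):
    print(n,"rim",[(d,proj(C,f(d,a,k))[1].round(1)) for d in ds],"pin top/bot r4 (d82)",[proj(C,f(82,a,q))[1].round(1) for q in (-4,4)],"width px/mm",(proj(C,f(82,a,0,-79))[0]-proj(C,f(82,a,0,-59))[0])/20,"x",[proj(C,f(82,a,0,-69+y))[0].round(0) for y in (-32,-24,24,32)])
print("w16 notch corner rows (r,lean)",[(R,l,proj(c,f(R,l,0,-45))[1].round(1)) for R in (80,86,97) for l in (10,14,24,27)])
for x in (312,320): print("w9",x,g9[250:345,x].astype(int))
print("w14",g14[140:200,321].astype(int)); print("w16",g16[0:110,321].astype(int))
E
```

```text
w9 rim [(90, np.float64(255.3)), (95, np.float64(259.5)), (100, np.float64(263.9)), (105, np.float64(268.5)), (110, np.float64(273.4))] pin top/bot r4 (d82) [np.float64(271.3), np.float64(284.5)] width px/mm 1.8378161561149908 x [np.float64(381.0), np.float64(366.0), np.float64(278.0), np.float64(263.0)]
w14 rim [(85, np.float64(184.9)), (90, np.float64(183.1)), (95, np.float64(181.3)), (100, np.float64(179.4)), (105, np.float64(177.4)), (110, np.float64(175.3))] pin top/bot r4 (d82) [np.float64(153.1), np.float64(165.5)] width px/mm 1.5841286498609832 x [np.float64(373.0), np.float64(361.0), np.float64(285.0), np.float64(272.0)]
w16 rim [(85, np.float64(100.4)), (90, np.float64(94.8)), (95, np.float64(88.8)), (100, np.float64(82.3)), (105, np.float64(75.3)), (110, np.float64(67.7))] pin top/bot r4 (d82) [np.float64(56.8), np.float64(74.5)] width px/mm 2.29676429508626 x [np.float64(398.0), np.float64(380.0), np.float64(269.0), np.float64(251.0)]
w16 notch corner rows (r,lean) [(80, 10, np.float64(44.8)), (80, 14, np.float64(56.1)), (80, 24, np.float64(86.8)), (80, 27, np.float64(96.
[... 831 characters left out ...]
174 173 173
 173 173 174 173 174 173 174 173 172 164 143 119 110 110 110 110 110 109 109 110 110 109 109 106  92  69  51  35  21  18  21  18  18  21  19  19  16  19  19  24  30]
w14 [25 25 24 23 20 16 12 14 15 32 63 87 93 95 95 95 94 95 94 96 95 95 96 96 95 93 93 86 78 81 95 96 80 73 70 72 72 72 72 73 72 68 67 64 60 58 59 58 58 58 60 60 59 56 49 41 38 36 35 36]
w16 [57 59 60 63 72 81 86 87 89 88 88 88 88 88 89 88 89 89 88 89 90 90 88 90 90 89 89 90 91 91 93 93 93 90 81 75 73 73 72 71 72 71 75 85 96 89 69 64 67 71 69 71 72 73 68 63 60 64 68 71 70 72 71 69 63 63 65 70 73 73 71 72 66
 63 67 70 71 71 72 70 64 63 68 70 71 71 71 70 72 71 72 71 71 69 71 72 71 71 71 71 72 72 66 63 60 60 58 60 59 59]
```

The pin (row 64.5) and the barrel's lower edge (row 80.5) both exclude a riding collar: that would put them at rows 58 and 71, against 66–68 and 84 for fully dropped. The collar is therefore in the far notch. A last numeric check of the card, then hand in.

```bash
python3 - <<'E'
from h import *
np.set_printoptions(linewidth=220)
st=r.sense();c=cam("wrist");w=viewer.snapshot("wrist");g=w.mean(2)
q=lambda x,y,z=25:proj(c,RP.apply([x,y,z])+O).round(1)
print("near edge pred",q(-30,100),q(-30,60),"stop",q(120,110,30),q(120,100,25),"shaft",q(60,75,75))
for y in (100,60):
    u,v=q(-30,y).astype(int)
    if 0<=u<640 and v<475: print(u,"near",v,[(i,int(g[i,u])) for i in range(max(0,v-24),min(480,v+24),2)])
u,v=q(120,108,30).astype(int); print(u,v,[(i,int(g[i,u])) for i in range(max(0,v-10),v+24)])
T=cam("top");t=viewer.snapshot("top").mean(2)
qt=lambda x,y,z=25:proj(T,RP.apply([x,y,z])+O)
u,v=qt(-30,105);print("top near edge pred",u,v,t[int(v)-8:int(v)+9,int(u)].astype(int))
E
```

```text
near edge pred [ 87.6 279.9] [143.1 280.3] stop [118.1 109.3] [132.5 113.4] shaft [111.9 132.4]
87 near 279 [(255, 206), (257, 207), (259, 206), (261, 206), (263, 207), (265, 206), (267, 206), (269, 206), (271, 206), (273, 207), (275, 207), (277, 206), (279, 206), (281, 206), (283, 202), (285, 147), (287, 134), (289, 135), (291, 135), (293, 136), (295, 136), (297, 135), (299, 134), (301, 135)]
143 near 280 [(256, 207), (258, 208), (260, 208), (262, 208), (264, 208), (266, 208), (268, 208), (270, 207), (272, 208), (274, 207), (276, 208), (278, 207), (280, 207), (282, 208), (284, 185), (286, 132), (288, 137), (290, 137), (292, 137), (294, 136), (296, 134), (298, 135), (300, 136), (302, 136)]
120 109 [(99, 61), (100, 43), (101, 36), (102, 36), (103, 35), (104, 35), (105, 37), (106, 38), (107, 35), (108, 36), (109, 41), (110, 54), (111, 61), (112, 51), (113, 39), (114, 31), (115, 29), (116, 31), (117, 31), (118, 40), (119, 71), (120, 112), (121, 139), (122, 151), (123, 156), (124, 158), (125, 160), (126, 161), (127, 163), (128, 164), (129, 163), (130, 163), (131, 162), (132, 160)]
top near edge pred 301.19064733718244 235.75689626872395 [140 139 140 140 140 140 140 141 140 123  81  80  82  81  82  82  83]
```

```bash
python3 -c "
from bench import r
s=r.sense();print(s['time'],s['ft_force'].round(1));print(r.hand_in())"
```

```text
20.65 [-0.   0.2  0.1]
the job is handed in; nothing more can be done
None
```

I slid the card home against its stop, lifted the collar, swung the lever to its far position, and let the collar drop. I handed in at 20.65 s. `hand_in` gives no verdict, so I don't know whether it passed.

- **Card:** I dragged it with closed fingertips. Once it reached the stop, further pushing only slid the fingertip over it. At the end its near edge measured within about 2 mm of where it should be.
- **Lever:** after my first release it measured only about 21.5° lean, near the start of the far notch. I pushed it with closed fingers until it hit its end stop (19 N). It then measured 18°, the far end.
- **Collar:** the final check gave about 2–4 mm of lift if the lean is exactly 18°. That does not settle the 3 mm limit. It does rule out a collar riding on the gate (about 9 mm), and the spring should seat it fully once the pin is in the notch.
- **Robot:** the hand was clear and read about 0 N at hand-in. I never moved near the bottle, jar or bin, but I did not re-measure them at the end.
- **Pictures:** the viewer refused one picture because its limit was reached, so the last checks used pixel values from unviewed images.

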